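# Load the bottle roller and start it

### The arm

A 6-joint arm with a two-finger parallel gripper is mounted at the origin on the work surface. World frame = base frame: x ahead of the robot, y to its left, z up, the work surface at z = 0. Lengths are in m, angles in rad, forces in N, time in s.
With the tool pointing down it reaches from about 0.35 to 1 m from the base axis. Payload 7.1 kg.
Tool frame: the origin (TCP) lies at the centre of the arm's flange, where the gripper is bolted on; the fingertips stand 173 mm ahead of it and the grasp point (between the pads) lies 155 mm ahead of it (bot.finger_overhang is the distance from the TCP to the fingertips, in m); z points along the fingers, x is the direction in which the jaws open and shut, and the axes are right-handed (so a half turn about z gives the same grasp; the last joint's range is limited). The gripper opens to 85 mm and grips with 20 to 120 N. Pads are 22 mm wide; open, the fingers measure 114 mm over their backs; the gripper's body (76 mm by 85 mm) begins 54 mm behind the grasp point. The pads swing forward as they close: fully open they stand 13 mm farther back than shut.
Start: joints at [1.126, 0.423, 1.63, -0, 1.089, -0.019], TCP at [0.258, 0.569, 0.405] pointing down, gripper open.
Joint ranges: [-3, 3], [-0.9, 2.11], [0.09, 2.58], [-1.31, 4.45], [0.11, 2.69], [-2.54, 2.54]. Speed limits (rad/s): [2.39, 2.39, 3.01, 3.14, 3.14, 3.14].

### API

Orientations are given as a unit quaternion [x, y, z, w].
In Python, from plant import bot gives the robot as it stands.
- The arm moves only by the tool send_rows, never from a script. Its argument "series" is a list that holds one entry, the list of rows, each a list of 5 numbers: the shift along the tool's x, y, z each as a share of 0.25 m, from -1 to 1, then the turn about the tool's z as a share of 2 rad, from -1 to 1, then the opening, from 0 (shut) to 1 (fully open). A call has 1 to 20 rows; each row is the pose to reach, as a shift and turn from the pose commanded when the call began, along the tool's axes at that moment; what a row does not reach only later rows make up. A row lasts 1/12 s, in which the tool goes at most 41.7 mm and 7.16 degrees, less where a joint would pass 70% of its speed; a pose out of reach is approached as far as the arm can. A call with a number of a shift or a turn outside -1 to 1 is refused whole. A call with a gripper value outside its range is refused whole. The fingers move at their own pace and stop on an object; the grip force is fixed at half the most. Time passes only in rows, so rows that repeat a pose let the fingers close. It gives the time, the measured TCP pose, the force and the opening at its end, in the units of the state.
- bot.get_state(): the state, without advancing time (a new reading comes with each control period).
- bot.snapshot(name): name is "scene" or "side" or "wrist"; returns a dict with "pixels" (400x640x3 uint8, blue, green, red), "mtx" (3x3 intrinsics, pixels), "T" (4x4, takes a point from camera to world coordinates). Camera axes: x right, y down, z forward; pixel columns grow to the right and rows downward; lengths in m; the calibration is good to about 2 mm. A picture is of the moment at which its call begins. There is no depth.
- bot.hand_in(): hands the job in, once; it reports no verdict.
The state is a dict: "clock": time; "q": joint angles; "joint_vel": joint speeds; "joint_torque": joint torques, N m; "ee_pos": TCP position; "tool_rot": TCP orientation; "contact_force": force on the tool from outside, world axes, zero at the start; "ft_torque": the same for the moment, N m; "width": opening from 0.0 (shut) to 1.0 (fully open).
Only numpy, scipy, OpenCV 4.12 (cv2) and the standard library are available. Lean on these libraries where they do the work, as an engineer would, in place of code of your own. Each camera call takes 0.05 s, during which the arm holds its last target. There are 200 camera calls.

### The job

Load the bottle roller and set it going: lift its clear cover right back and set it down gently on its open stop, lay every amber bottle that stands on the bench on its side on the rollers, one to a place and lying along the shafts (cap either way), then lower the cover gently until it is fully shut and press the green start button all the way in and let it go. Do not let the cover slam at either end, and leave the other things on the bench where they are.

Things in the scene. Friction and masses are not known exactly. Their poses are not given: they have to be found in the camera images.
- roller: White bottle roller, fixed, 270 mm deep (x), 400 wide (y), 120 high; origin at bench height, front (-x) to the robot, yaw varies. Front wall at x -94 to -104, 65 mm high, buffers on its ends (y = +-140) to 85 mm; end cheeks 70 mm high beyond y = +-145 (the right, blue one is the control pod); drive housing 85 mm high behind x = +110, steel retaining pegs (6 mm) at x = +69, y = +-41 and +-89, to 85 high, hinge brackets (x +93 to +113, y = +-135) to 120.
- place0 (a point): Front-lane right place (roller x -46, y -65 mm): where the middle of a bottle's body lies when it rests on its side along the roller's y, 72 mm above the bench. Each lane has two 8 mm shafts along y, 23 mm either side of the lane's middle, axes 50 mm above the bench, with four rubber rings per place (24 mm diameter, 7 mm wide, centred 24 mm either side of the place along y) that carry the bottle.
- place1 (a point): Front-lane left place, as place0 (roller x -46, y +65 mm). Places are 130 mm apart along y and 70 mm along x; all have the roller's axes.
- place2 (a point): Back-lane right place, as place0 (roller x +24, y -65 mm).
- place3 (a point): Back-lane left place, as place0 (roller x +24, y +65 mm).
- cover (a joint): Angle of the clear cover, rad: 0 = shut (level, front lip on two rubber buffers at the ends of the front wall), 1.80 = open stop, leaning back past upright, where it stays by itself. In between it falls: past upright to the open stop, otherwise shut. Light hinge friction; 0.4 kg, about 2 N at the handle. Meeting a stop faster than about 1.2 rad/s is a slam.
- cover_hinge (a point): Middle of the cover's hinge line, along y of the roller at its x = +95 mm, 115 mm above the bench; fixed to the roller. The cover is a 4 mm clear sheet with blue trim, 189 mm deep and 300 mm wide, its front edge turned down (inward) in a 30 mm lip.
- cover_handle (a point): Middle of the cover's handle: a round steel bar, 10 mm diameter, along y of the roller, held by two 8 mm arms 55 mm either side of the middle, 35 mm out from the cover's front edge with free space round the bar. It lies in the plane of the cover: at angle a it is at hinge + 224 mm x (-cos a along the roller's x, +sin a up).
- start (a joint): Travel of the green start button, m: 0 = out, 0.006 = fully in (about 4 N), springs back.
- start_top (a point): Centre of the top of the green start button, 26 mm in diameter, on the control pod at the right of the roller; pressed straight down.
- bottle0: Amber sample bottle with blue cap, body 40 mm in diameter and 70 mm long, cap 29 mm in diameter and 16 mm long, 93 mm tall in all, 0.08 to 0.17 kg; origin on its axis in the middle of the 70 mm body (35 mm above its base, 58 mm below the top of the cap), z along the axis towards the cap. Starts standing on the bench to the right of the roller. Three or all four of the four are there; an absent one reads None from the start.
- bottle1: Amber sample bottle with blue cap, body 40 mm in diameter and 70 mm long, cap 29 mm in diameter and 16 mm long, 93 mm tall in all, 0.08 to 0.17 kg; origin on its axis in the middle of the 70 mm body (35 mm above its base, 58 mm below the top of the cap), z along the axis towards the cap. Starts standing on the bench to the right of the roller. Three or all four of the four are there; an absent one reads None from the start.
- bottle2: Amber sample bottle with blue cap, body 40 mm in diameter and 70 mm long, cap 29 mm in diameter and 16 mm long, 93 mm tall in all, 0.08 to 0.17 kg; origin on its axis in the middle of the 70 mm body (35 mm above its base, 58 mm below the top of the cap), z along the axis towards the cap. Starts standing on the bench to the right of the roller. Three or all four of the four are there; an absent one reads None from the start.
- bottle3: Amber sample bottle with blue cap, body 40 mm in diameter and 70 mm long, cap 29 mm in diameter and 16 mm long, 93 mm tall in all, 0.08 to 0.17 kg; origin on its axis in the middle of the 70 mm body (35 mm above its base, 58 mm below the top of the cap), z along the axis towards the cap. Starts standing on the bench to the right of the roller. Three or all four of the four are there; an absent one reads None from the start.
- beaker: Clear beaker, 80 mm wide, 110 mm tall, left of the roller; leave it. Origin at its base.
- washbottle: White bottle with red cap, 60 mm wide, 150 mm tall, on the bench behind the bottles; leave it. Origin at its base.
- sparecap: Loose blue cap, 29 mm wide, 16 mm high, on the bench in front of the roller; leave it. Origin at its base.
- tipbox: Blue box with clear lid, 85 x 120 x 72 mm, left of the roller; leave it. Origin at its base.
- marker: Black marker pen with red cap lying on the bench in front of the roller, 120 mm long, 15 mm thick; leave it. Origin at bench height under its middle.
- timer: White timer, 60 x 60 x 22 mm, left of the roller; leave it. Origin at its base.
Mind the look-alikes: they are no part of the job. What is shaped like the bottle3 but turquoise is not meant.

How it is judged:
By the outcome, as a careful person would: the job done as asked, in the order asked, and still so for the second after the job is handed in, with the robot touching nothing.
Of bottle0, bottle1, bottle2, bottle3 only 3 to 4 are there at a start; the rules pass over those that are not, and their reading is None.
At some moment in a run one of bottle0, bottle1, bottle2, bottle3 may be knocked a few centimetres aside while the robot is not near it.
It also fails if it takes over 210 s, if anything falls off the work surface, if the arm or the gripper's body presses on something with over 40 N, if the wrist force passes 120 N, or if a joint passes its speed limit or range.

## Working session

There is one attempt and no reset: what is moved stays moved. The work goes in short steps, Python scripts to look and compute and a tool call to move; the robot and the scene stay as the last step left them, time stands still between calls to the robot, and variables do not carry over. Pictures are saved under pics/ and viewed, about 12 in all and at most 16, crops included, and the job is handed in when it is done.

Besides the shell and the picture viewer there is one more tool, called after ">>>" as a command line: name --argument value ..., lists and objects as JSON in quotes. send_rows: Moves the arm, as the interface text tells. Its arguments: {"type":"object","properties":{"series":{"type":"array","items":{"type":"array","items":{"type":"array","items":{"type":"number"}}}}},"required":["series"]}

```bash
ls; mkdir -p pics
cat > h.py <<'E'
import numpy as np, cv2
from plant import bot
def snap(name, fn):
    s=bot.snapshot(name); cv2.imwrite('pics/'+fn+'.png', s['pixels']); np.savez('pics/'+fn+'.npz',mtx=s['mtx'],T=s['T']); return s
def ray(fn,u,v):
    d=np.load('pics/'+fn+'.npz'); r=d['T'][:3,:3]@np.linalg.solve(d['mtx'],[u,v,1.]); return d['T'][:3,3],r
def atz(fn,u,v,z):
    o,r=ray(fn,u,v); return o+r*(z-o[2])/r[2]
def proj(fn,p):
    d=np.load('pics/'+fn+'.npz'); c=d['T'][:3,:3].T@(np.array(p,float)-d['T'][:3,3]); w=d['mtx']@c; return w[:2]/w[2]
def tri(obs):
    A=np.zeros((3,3));b=np.zeros(3)
    for fn,u,v in obs:
        o,r=ray(fn,u,v); r=r/np.linalg.norm(r); P=np.eye(3)-np.outer(r,r); A+=P;b+=P@o
    return np.linalg.solve(A,b)
E
python3 - <<'E'
from h import *
np.set_printoptions(precision=3,suppress=True)
for n in ('scene','side','wrist'):
    s=snap(n,n+'0'); print(n,s['T'],s['mtx'][0])
print(bot.get_state())
E
```

```text
pics
scene [[ 0.635  0.663 -0.397  1.109]
 [ 0.772 -0.55   0.318 -0.446]
 [-0.008 -0.508 -0.861  1.286]
 [ 0.     0.     0.     1.   ]] [489.668   0.    318.303]
side [[ 0.933 -0.257  0.252  0.246]
 [-0.36  -0.659  0.661 -0.794]
 [-0.004 -0.707 -0.707  0.953]
 [ 0.     0.     0.     1.   ]] [459.554   0.    310.174]
wrist [[ 0.413  0.872  0.261  0.19 ]
 [ 0.911 -0.395 -0.12   0.599]
 [-0.001  0.287 -0.958  0.374]
 [ 0.     0.     0.     1.   ]] [343.693   0.    321.804]
{'clock': 0.15, 'q': array([ 1.126,  0.424,  1.631, -0.   ,  1.089, -0.019]), 'joint_vel': array([-0.   , -0.003, -0.002,  0.002,  0.002, -0.   ]), 'joint_torque': array([  0.001, -55.777, -28.202,   0.   ,   0.005,  -0.   ]), 'ee_pos': array([0.258, 0.569, 0.404]), 'tool_rot': array([ 0.841,  0.542, -0.001,  0.   ]), 'contact_force': array([-0.166,  0.731, -0.293]), 'ft_torque': array([-0.024,  0.022,  0.047]), 'width': 1.0040367680174949}
```

View pics/scene0.png

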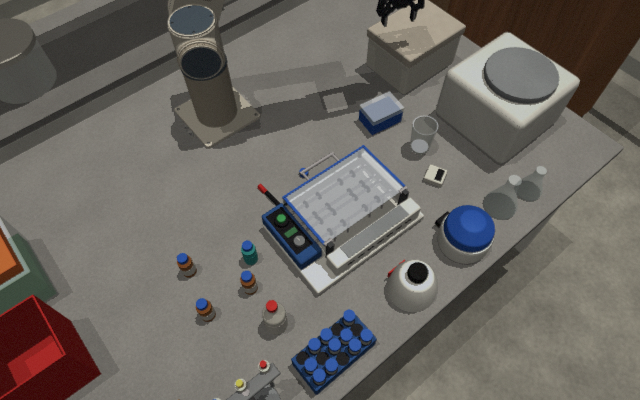

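View pics/side0.png

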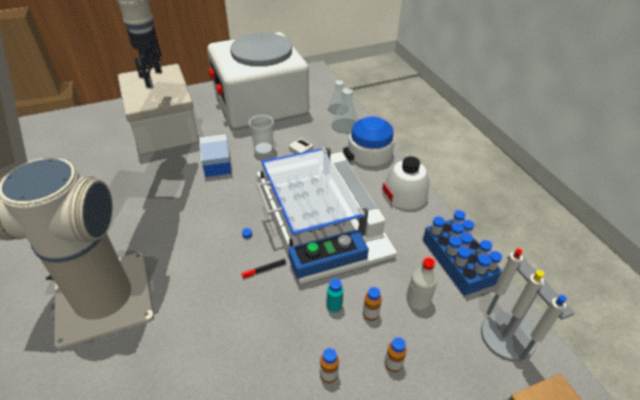

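The scene and side views show three amber bottles. Their caps in the scene view are near (185,258), (247,275) and (203,303). The turquoise decoy is at (249,246). The roller's shut cover is near (345,195), with the handle near (318,165). I'll enlarge both views.

Run:
```python
import cv2,numpy as np
a=cv2.imread('pics/scene0.png')[140:330,165:430];b=cv2.imread('pics/side0.png')[140:390,225:430]
cv2.imwrite('pics/c1.png',cv2.resize(a,None,fx=3,fy=3,interpolation=cv2.INTER_CUBIC))
cv2.imwrite('pics/c2.png',cv2.resize(b,None,fx=2.4,fy=2.4,interpolation=cv2.INTER_CUBIC))
```

```text
(no output)
```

View pics/c1.png

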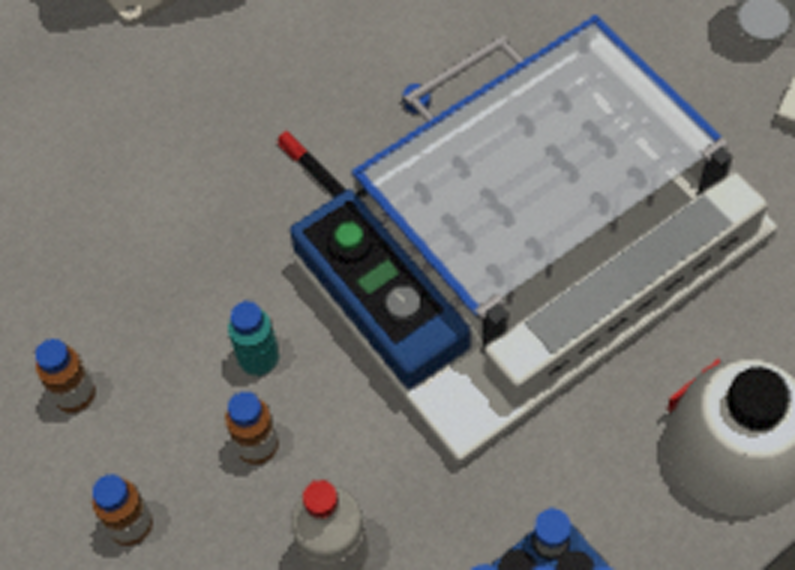

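View pics/c2.png

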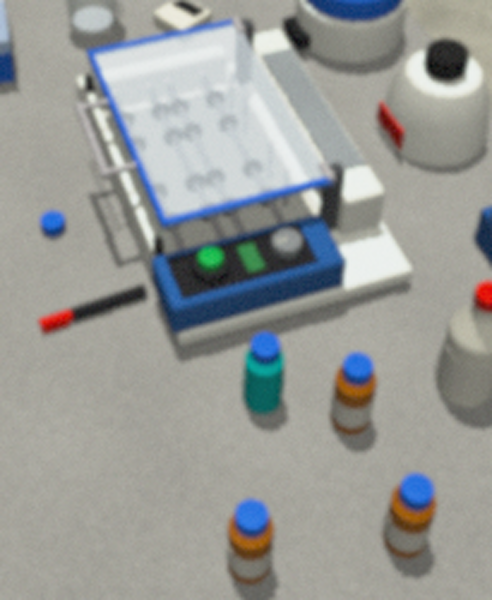

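```bash
cat >> h.py <<'E'
S=lambda u,v:('scene0',165+u/3,140+v/3)
D=lambda u,v:('side0',225+u/2.4,140+v/2.4)
E
python3 - <<'E'
from h import *
np.set_printoptions(precision=4,suppress=True)
P={'FR':((358,173),(165,220)),'FL':((596,18),(92,50)),'BL':((718,138),(237,22)),'BR':((478,303),(333,182)),'btn':((348,236),(210,258)),
'b1':((53,355),(252,516)),'b2':((111,492),(417,491)),'b3':((245,407),(357,367)),'turq':((248,316),(265,346))}
for k,(a,b) in P.items(): print(k,tri([S(*a),D(*b)]), 'z115' if k[0] in 'FB' else 'z93', [atz(*q,.115 if k[0] in 'FB' else .093)[:2] for q in (S(*a),D(*b))])
for q in ((413,98),(503,42)): print('h',atz(*S(*q),.115))
for q in ((83,95),(103,170)): print('h',atz(*D(*q),.115))
E
```

```text
FR [ 0.4811 -0.0645  0.1151] z115 [array([ 0.4819, -0.0655]), array([ 0.4807, -0.0632])]
FL [0.491  0.2263 0.1185] z115 [array([0.4891, 0.2284]), array([0.492 , 0.2304])]
BL [0.673  0.2159 0.1197] z115 [array([0.6692, 0.2214]), array([0.6759, 0.2178])]
BR [ 0.6629 -0.072   0.1174] z115 [array([ 0.6583, -0.066 ]), array([ 0.6655, -0.0765])]
btn [ 0.5147 -0.1047  0.0852] z93 [array([ 0.519 , -0.1075]), array([ 0.5121, -0.1102])]
b1 [ 0.4436 -0.3833  0.0849] z93 [array([ 0.448 , -0.3835]), array([ 0.4419, -0.3874])]
b2 [ 0.5854 -0.4127  0.0841] z93 [array([ 0.5889, -0.4125]), array([ 0.5821, -0.4171])]
b3 [ 0.5948 -0.2795  0.085 ] z93 [array([ 0.598 , -0.2803]), array([ 0.5917, -0.2845])]
turq [ 0.5235 -0.2259  0.0849] z93 [array([ 0.5273, -0.2272]), array([ 0.521 , -0.2314])]
h [0.4481 0.0273 0.115 ]
h [0.4524 0.1377 0.115 ]
h [0.4582 0.1551 0.115 ]
h [0.4431 0.0295 0.115 ]
```

Measured so far:
- Roller origin is about (0.580, 0.079), with yaw about -0.036.
- Handle is at about (0.450, 0.083, 0.115).
- Bottles are at about (0.445,-0.385), (0.586,-0.414) and (0.595,-0.282).

The tool stays vertical, so I'll tip each bottle by its cap on the bench and then re-grip the body. The cover comes first.

>>> send_rows --series '[[[-0.726, 0.752, 0, 0.59, 0.25], [-0.726, 0.752, 0, 0.59, 0.25], [-0.726, 0.752, 0, 0.59, 0.25], [-0.726, 0.752, 0, 0.59, 0.25], [-0.726, 0.752, 0, 0.59, 0.25], [-0.726, 0.752, 0, 0.59, 0.25], [-0.726, 0.752, 0, 0.59, 0.25], [-0.726, 0.752, 0, 0.59, 0.25], [-0.726, 0.752, 0, 0.59, 0.25], [-0.726, 0.752, 0, 0.59, 0.25], [-0.726, 0.752, 0, 0.59, 0.25]]]'

```text
clock: 1.07
ee_pos: [0.3544, 0.3259, 0.4046]
tool_rot: [1.0, -0.019, -0.0, 0.0]
contact_force: [-0.5, -0.7, -0.8]
width: 0.252
```

```bash
cat >> h.py <<'E'
def go(x,y,z,ang=-0.036):
    "tool-frame shift (shares) to reach TCP x,y,z"
    s=bot.get_state(); q=s['tool_rot']; a=2*np.arctan2(q[1],q[0]); d=np.array([x,y,z])-s['ee_pos']
    a=(a+np.pi)%(2*np.pi)-np.pi
    ex=np.array([np.cos(a),np.sin(a),0]); ey=np.array([np.sin(a),-np.cos(a),0])
    print('pos',s['ee_pos'].round(4),'ang %.3f'%a,'rows',np.round([d@ex/.25,d@ey/.25,-d[2]/.25,(a-ang)/2],3),'w %.2f'%s['width'],'F',s['contact_force'].round(1),'t %.1f'%s['clock'])
E
python3 -c "
from h import *
go(.4505,.083,.36)"
```

```text
pos [0.3544 0.3259 0.4046] ang -0.037 rows [ 0.42   0.957  0.179 -0.001] w 0.25 F [-0.5 -0.7 -0.8] t 1.1
```

>>> send_rows --series '[[[0.42, 0.957, 0.179, 0, 0.25], [0.42, 0.957, 0.179, 0, 0.25], [0.42, 0.957, 0.179, 0, 0.25], [0.42, 0.957, 0.179, 0, 0.25], [0.42, 0.957, 0.179, 0, 0.25], [0.42, 0.957, 0.179, 0, 0.25], [0.42, 0.957, 0.179, 0, 0.25], [0.42, 0.957, 0.179, 0, 0.25], [0.42, 0.957, 0.179, 0, 0.25]]]'

```text
clock: 1.82
ee_pos: [0.451, 0.0829, 0.3597]
tool_rot: [1.0, -0.018, -0.0, -0.0]
contact_force: [-0.1, 0.5, -0.2]
width: 0.248
```

```bash
python3 -c "
from h import *
snap('wrist','w1'); go(.4505,.083,.27)
for y in (.028,.083,.138): print(proj('w1',(.449+.036*(y-.083),y,.115)))"
```

```text
pos [0.4508 0.0837 0.3599] ang -0.035 rows [-0.001  0.003  0.36   0.001] w 0.25 F [-0.3 -0.3  0.2] t 1.9
[320.98566239 283.90122963]
[320.9284983 210.0037127]
[320.8627834 125.0523402]
```

View pics/w1.png

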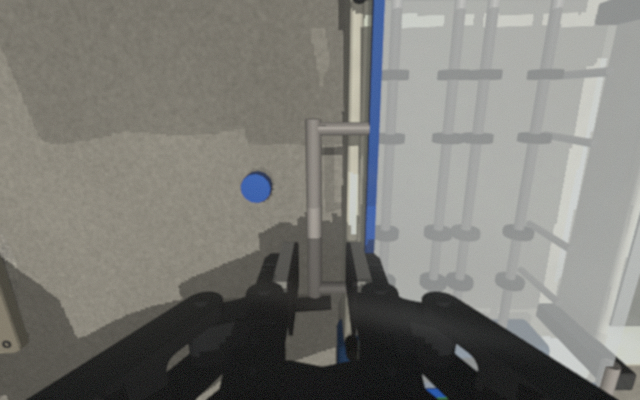

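The wrist view shows the bar running from (313,122) to (315,293), about 8 px left of where I predicted. The other useful points are the blue trim edge at u≈372 and the bar ends. I'll turn these into positions.

```bash
python3 -c "
from h import *
for u,v in ((313,122),(315.5,293),(380,2),(371,250)): print(atz('w1',u,v,.115))
# peg/ring points: left-of-gap rings
for u,v in ((395,74),(394,138),(386,233),(385,281),(545,74),(534,138),(518,233),(509,281)): print('ring',atz('w1',u,v,.062))
"
```

```text
[0.44623857 0.14000703 0.115     ]
[0.442852   0.02083394 0.115     ]
[0.48639384 0.20414624 0.115     ]
[0.48213934 0.05292772 0.115     ]
ring [0.50641269 0.16834206 0.062     ]
ring [0.5068069  0.12163354 0.062     ]
ring [0.50201181 0.04259097 0.062     ]
ring [ 0.50192971 -0.00280523  0.062     ]
ring [0.61645895 0.1643782  0.062     ]
ring [0.61495896 0.11774426 0.062     ]
ring [0.61268937 0.03862188 0.062     ]
ring [ 0.61058628 -0.00669564  0.062     ]
```

>>> send_rows --series '[[[-0.023, 0.0, 0.15, 0, 0.3], [-0.023, 0.0, 0.25, 0, 0.3], [-0.023, 0.0, 0.36, 0, 0.3], [-0.023, 0, 0.36, 0, 0.3], [-0.023, 0, 0.36, 0, 0.15], [-0.023, 0, 0.36, 0, 0.05], [-0.023, 0, 0.36, 0, 0], [-0.023, 0, 0.36, 0, 0], [-0.023, 0, 0.36, 0, 0]]]'

```text
clock: 2.62
ee_pos: [0.4454, 0.0844, 0.2714]
tool_rot: [1.0, -0.018, 0.001, -0.001]
contact_force: [-1.8, 7.0, -3.4]
width: 0.093
```

```bash
python3 -c "
from h import *
go(.4455,.083,.27)
for z in (.05,.054):
  for a,b in (((395,74),(385,281)),((545,74),(509,281)),((394,138),(386,233)),((534,138),(518,233))): 
    A,B=atz('w1',*a,z),atz('w1',*b,z); print(z,(A+B)/2,np.linalg.norm(A-B))
import cv2
s=snap('side','s1'); snap('scene','sc1')
"
```

```text
pos [0.4454 0.0844 0.2714] ang -0.035 rows [0.001 0.006 0.005 0.   ] w 0.09 F [-1.8  7.  -3.4] t 2.6
0.05 [0.50649761 0.07947392 0.05      ] 0.17888263380793967
0.05 [0.62075219 0.0753707  0.05      ] 0.17884983827586218
0.05 [0.50674645 0.07878834 0.05      ] 0.08273856041120263
0.05 [0.62106727 0.07468297 0.05      ] 0.08270411303589636
0.054 [0.50572214 0.08057208 0.054     ] 0.17632375400984565
0.054 [0.61834233 0.07652756 0.054     ] 0.17629142761120342
0.054 [0.50596742 0.07989631 0.054     ] 0.08155500208442329
0.054 [0.6186529  0.07584967 0.054     ] 0.08152104747183463
```

>>> send_rows --series '[[[0.001, 0, -0.036, 0, 0], [0.004, 0, -0.081, 0, 0], [0.009, 0, -0.125, 0, 0], [0.016, 0, -0.169, 0, 0], [0.026, 0, -0.213, 0, 0], [0.037, 0, -0.256, 0, 0], [0.051, 0, -0.299, 0, 0], [0.067, 0, -0.341, 0, 0], [0.085, 0, -0.382, 0, 0], [0.105, 0, -0.422, 0, 0], [0.127, 0, -0.461, 0, 0], [0.152, 0, -0.498, 0, 0], [0.177, 0, -0.535, 0, 0], [0.205, 0, -0.57, 0, 0], [0.234, 0, -0.604, 0, 0], [0.265, 0, -0.636, 0, 0], [0.298, 0, -0.667, 0, 0], [0.339, 0, -0.702, 0, 0]]]'

```text
clock: 4.22
ee_pos: [0.5282, 0.0816, 0.4473]
tool_rot: [1.0, -0.017, -0.002, -0.001]
contact_force: [-7.1, 6.9, 4.8]
width: 0.091
```

```bash
python3 -c "
from h import *
s=bot.get_state();print(s['q'].round(2)); go(*s['ee_pos'])
for a in np.r_[.95:1.70:.05]: print('[%.3f,0,%.3f,0,0],'%(.896*(np.cos(.9)-np.cos(a)),-.896*(np.sin(a)-np.sin(.9))),end='')
"
```

```text
[0.13 0.24 1.79 0.   1.11 0.16]
pos [0.5282 0.0816 0.4473] ang -0.035 rows [ 0.     0.    -0.     0.001] w 0.09 F [-7.1  6.9  4.8] t 4.2
[0.036,0,-0.027,0,0],[0.073,0,-0.052,0,0],[0.111,0,-0.075,0,0],[0.151,0,-0.097,0,0],[0.191,0,-0.116,0,0],[0.232,0,-0.133,0,0],[0.274,0,-0.148,0,0],[0.317,0,-0.161,0,0],[0.361,0,-0.172,0,0],[0.405,0,-0.181,0,0],[0.449,0,-0.188,0,0],[0.494,0,-0.192,0,0],[0.538,0,-0.194,0,0],[0.583,0,-0.194,0,0],[0.628,0,-0.191,0,0],
```

>>> send_rows --series '[[[0.036, 0, -0.027, 0, 0], [0.073, 0, -0.052, 0, 0], [0.111, 0, -0.075, 0, 0], [0.151, 0, -0.097, 0, 0], [0.191, 0, -0.116, 0, 0], [0.232, 0, -0.133, 0, 0], [0.274, 0, -0.148, 0, 0], [0.317, 0, -0.161, 0, 0], [0.361, 0, -0.172, 0, 0], [0.405, 0, -0.181, 0, 0], [0.449, 0, -0.188, 0, 0], [0.494, 0, -0.192, 0, 0], [0.538, 0, -0.194, 0, 0], [0.583, 0, -0.194, 0, 0], [0.628, 0, -0.191, 0, 0]]]'

```text
clock: 5.47
ee_pos: [0.6867, 0.076, 0.4965]
tool_rot: [1.0, -0.017, 0.002, -0.001]
contact_force: [-0.9, 4.3, 4.8]
width: 0.092
```

```bash
python3 -c "
from h import *
s=bot.get_state(); go(*s['ee_pos']); snap('scene','sc2')
for a in np.r_[1.67:1.85:.02]: print('[%.3f,0,%.3f,0,0],'%(.896*(np.cos(1.65)-np.cos(a)),-.896*(np.sin(a)-np.sin(1.65))),end='')
"
```

```text
pos [0.6867 0.076  0.4965] ang -0.034 rows [ 0.     0.    -0.     0.001] w 0.09 F [-0.9  4.3  4.8] t 5.5
[0.018,0,0.002,0,0],[0.036,0,0.004,0,0],[0.053,0,0.006,0,0],[0.071,0,0.009,0,0],[0.089,0,0.012,0,0],[0.106,0,0.015,0,0],[0.124,0,0.019,0,0],[0.141,0,0.023,0,0],[0.159,0,0.027,0,0],[0.176,0,0.032,0,0],
```

View pics/sc2.png

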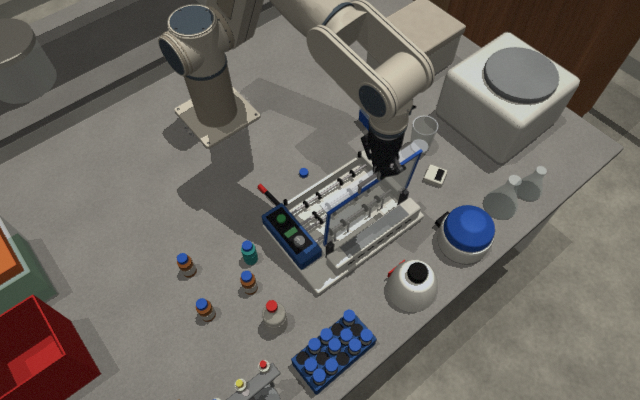

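The scene view shows the cover upright in the gripper, with its trim running from (330,210) to (420,150). I'll ease it onto the stop slowly.

>>> send_rows --series '[[[0.018, 0, 0.002, 0, 0], [0.036, 0, 0.004, 0, 0], [0.053, 0, 0.006, 0, 0], [0.071, 0, 0.009, 0, 0], [0.089, 0, 0.012, 0, 0], [0.106, 0, 0.015, 0, 0], [0.124, 0, 0.019, 0, 0], [0.132, 0, 0.021, 0, 0], [0.141, 0, 0.023, 0, 0], [0.15, 0, 0.025, 0, 0], [0.15, 0, 0.025, 0, 0]]]'

```text
clock: 6.43
ee_pos: [0.7215, 0.0751, 0.4907]
tool_rot: [1.0, -0.017, -0.003, -0.001]
contact_force: [-19.8, 4.8, 16.1]
width: 0.088
```

```bash
python3 -c "
from h import *
s=bot.get_state(); go(*s['ee_pos']); print(np.arctan2(s['ee_pos'][2]-.27,.670-s['ee_pos'][0]))"
```

```text
pos [0.7215 0.0751 0.4907] ang -0.034 rows [ 0.     0.    -0.     0.001] w 0.09 F [-19.8   4.8  16.1] t 6.4
1.8001236506662783
```

>>> send_rows --series '[[[-0.006, 0, 0, 0, 0.1], [-0.006, 0, 0, 0, 0.3], [-0.006, 0, 0, 0, 0.3], [-0.006, 0, -0.06, 0, 0.3], [-0.006, 0, -0.15, 0, 0.3], [-0.006, 0, -0.24, 0, 0.3], [-0.1, 0.1, -0.24, 0, 0.5], [-0.3, 0.3, -0.2, 0, 0.6], [-0.5, 0.5, -0.1, 0, 0.6], [-0.5, 0.7, 0, 0, 0.6], [-0.5, 0.9, 0.1, 0, 0.6], [-0.5, 1, 0.2, 0, 0.6], [-0.5, 1, 0.3, 0, 0.6], [-0.5, 1, 0.3, 0, 0.6]]]'

```text
clock: 7.6
ee_pos: [0.5905, -0.1704, 0.4156]
tool_rot: [1.0, -0.018, 0.002, 0.001]
contact_force: [1.7, -0.4, 0.7]
width: 0.6
```

```bash
python3 -c "
from h import *
snap('side','s2'); go(.5855,-.37,.36)"
```

```text
pos [ 0.5879 -0.1738  0.4087] ang -0.037 rows [ 0.02   0.785  0.195 -0.001] w 0.60 F [-2.6 -1.8 -4.8] t 7.7
```

View pics/s2.png

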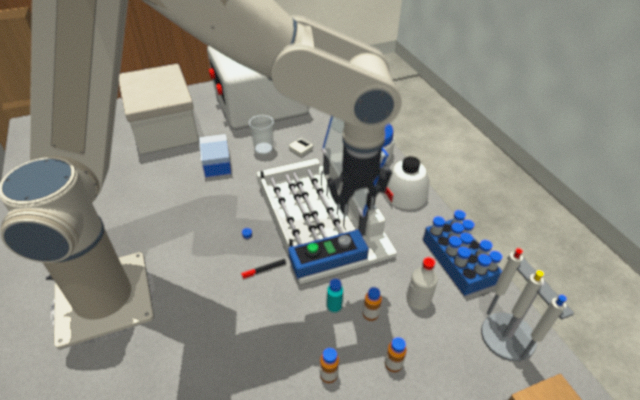

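The side view shows the cover resting open, and the three amber caps unmoved at (330,355), (397,345) and (373,295). Next I want a close look at the bottles from above.

>>> send_rows --series '[[[-0.22, 0.4, 0, 0, 0.6], [-0.22, 0.4, -0.2, 0, 0.6], [-0.22, 0.4, -0.2, 0, 0.6], [-0.22, 0.4, -0.2, 0, 0.6], [-0.22, 0.4, -0.2, 0, 0.6]]]'

```text
clock: 8.07
ee_pos: [0.5322, -0.2683, 0.4675]
tool_rot: [1.0, -0.019, 0.002, 0.001]
contact_force: [1.4, -0.3, -0.1]
width: 0.601
```

```bash
python3 -c "
from h import *
snap('wrist','w2'); go(.5855,-.4145,.36)
for p in ((.445,-.385),(.5855,-.4145),(.595,-.2825)): print(proj('w2',(*p,.093)))"
```

```text
pos [ 0.5325 -0.267   0.4661] ang -0.037 rows [ 0.234  0.582  0.424 -0.001] w 0.60 F [-0.7  1.1 -0.5] t 8.1
[247.83691927 273.17330561]
[373.16084424 291.72344933]
[382.96733106 179.14386326]
```

View pics/w2.png

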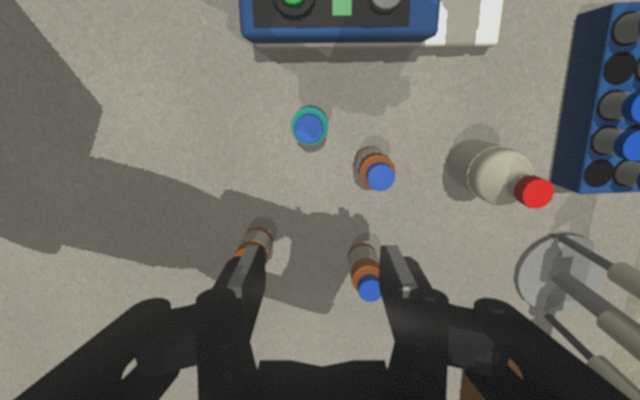

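The wrist view shows the cap of b2 at (369,288) and b3 at (381,177), which agrees with the earlier fixes. Bottle b1 is hidden behind the finger at (245,260), and turquoise is at (310,127).

```bash
python3 -c "
from h import *
print(atz('w2',369,288,.093),atz('w2',381,177,.093),atz('w2',310,127,.093))
go(.583,-.412,.300)"
```

```text
[ 0.5807426  -0.40947076  0.093     ] [ 0.59294591 -0.28014718  0.093     ] [ 0.52238824 -0.22670878  0.093     ]
pos [ 0.5325 -0.267   0.4661] ang -0.037 rows [ 0.223  0.572  0.664 -0.001] w 0.60 F [-0.7  1.1 -0.5] t 8.1
```

>>> send_rows --series '[[[0.219, 0.568, 0.3, 0, 0.6], [0.219, 0.568, 0.5, 0, 0.6], [0.219, 0.568, 0.6, 0, 0.6], [0.219, 0.568, 0.62, 0, 0.6], [0.219, 0.568, 0.7, 0, 0.6], [0.219, 0.568, 0.8, 0, 0.6], [0.219, 0.568, 0.896, 0, 0.6], [0.219, 0.568, 0.896, 0, 0.6], [0.219, 0.568, 0.896, 0, 0.4], [0.219, 0.568, 0.896, 0, 0.1], [0.219, 0.568, 0.896, 0, 0.1], [0.219, 0.568, 0.896, 0, 0.1]]]'

```text
clock: 9.12
ee_pos: [0.5835, -0.4102, 0.2442]
tool_rot: [1.0, -0.017, 0.002, 0.001]
contact_force: [0.1, -0.1, -0.8]
width: 0.418
```

```bash
python3 -c "
from h import *
go(.582,-.411,.242)
h=.085
for p in np.radians(np.r_[6:91:6]): print('[0, %.3f, %.3f, 0, 0.1],'%(-(.02*np.cos(p)-h*np.sin(p)-.02)/.25,-(h*np.cos(p)+.02*np.sin(p)-h-.001)/.25),end='')"
```

```text
pos [ 0.5835 -0.4102  0.2442] ang -0.034 rows [-0.006  0.004  0.009  0.001] w 0.42 F [ 0.1 -0.1 -0.8] t 9.1
[0, 0.036, -0.002, 0, 0.1],[0, 0.072, -0.005, 0, 0.1],[0, 0.109, -0.004, 0, 0.1],[0, 0.145, 0.001, 0, 0.1],[0, 0.181, 0.010, 0, 0.1],[0, 0.215, 0.022, 0, 0.1],[0, 0.248, 0.038, 0, 0.1],[0, 0.279, 0.057, 0, 0.1],[0, 0.308, 0.079, 0, 0.1],[0, 0.334, 0.105, 0, 0.1],[0, 0.358, 0.133, 0, 0.1],[0, 0.379, 0.163, 0, 0.1],[0, 0.396, 0.195, 0, 0.1],[0, 0.410, 0.229, 0, 0.1],[0, 0.420, 0.264, 0, 0.1],
```

>>> send_rows --series '[[[0, 0, 0, 0, 0.1], [0, 0, 0, 0, 0.1], [0, 0, 0, 0, 0.1]]]'

```text
clock: 9.37
ee_pos: [0.5827, -0.4103, 0.2423]
tool_rot: [1.0, -0.017, 0.001, 0.0]
contact_force: [-0.1, -0.5, -0.5]
width: 0.416
```

>>> send_rows --series '[[[0, 0, 0, 0, 0.6], [0, 0, 0, 0, 0.6], [0, 0, -0.028, 0, 0.6], [0, 0, -0.028, 0, 0.3], [0, 0, -0.028, 0, 0.1], [0, 0, -0.028, 0, 0.1], [0, 0, -0.028, 0, 0.1], [0, 0, -0.028, 0, 0.1]]]'

```text
clock: 10.03
ee_pos: [0.583, -0.4107, 0.2492]
tool_rot: [1.0, -0.017, 0.001, 0.001]
contact_force: [1.0, 0.5, 5.9]
width: 0.313
```

>>> send_rows --series '[[[0, 0.036, -0.002, 0, 0.1], [0, 0.072, -0.005, 0, 0.1], [0, 0.109, -0.004, 0, 0.1], [0, 0.145, 0.001, 0, 0.1], [0, 0.181, 0.01, 0, 0.1], [0, 0.215, 0.022, 0, 0.1], [0, 0.248, 0.038, 0, 0.1], [0, 0.279, 0.057, 0, 0.1], [0, 0.308, 0.079, 0, 0.1], [0, 0.334, 0.105, 0, 0.1], [0, 0.358, 0.133, 0, 0.1], [0, 0.379, 0.163, 0, 0.1], [0, 0.396, 0.195, 0, 0.1], [0, 0.41, 0.229, 0, 0.1], [0, 0.42, 0.264, 0, 0.1], [0, 0.42, 0.264, 0, 0.1]]]'

```text
clock: 11.37
ee_pos: [0.5785, -0.5175, 0.182]
tool_rot: [1.0, -0.018, 0.001, 0.001]
contact_force: [0.6, -4.1, 4.6]
width: 0.313
```

```bash
python3 -c "
from h import *
go(.582,-.411,.242); s=snap('side','s3'); a=snap('wrist','w3')
cv2.imwrite('pics/s3c.png',np.hstack([cv2.resize(s['pixels'][260:400,290:470],(500,389)),cv2.resize(a['pixels'][:,160:480],(300,375)) if 0 else cv2.resize(a['pixels'],(622,389))])[:, :1122])
cv2.imwrite('pics/s3c.png',cv2.resize(cv2.imread('pics/s3c.png'),(800,277)))"
```

```text
pos [ 0.5785 -0.5175  0.182 ] ang -0.037 rows [-0.002 -0.426 -0.24  -0.   ] w 0.31 F [ 0.6 -4.1  4.6] t 11.4
```

View pics/s3c.png

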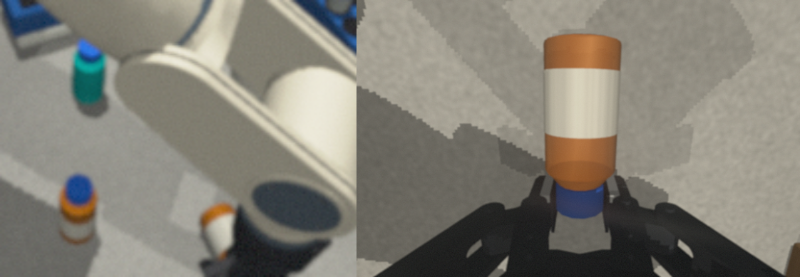

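The wrist view shows b2 lying flat with its cap in the jaws and its body straight ahead. Next I'll open, slide back 50 mm over the body and grip that.

>>> send_rows --series '[[[0, 0, 0, 0, 0.75], [0, 0, 0, 0, 0.75], [0, 0, 0, 0, 0.75], [0, -0.1, 0, 0, 0.75], [0, -0.2, 0, 0, 0.75], [0, -0.2, 0, 0, 0.75], [0, -0.2, 0, 0, 0.4], [0, -0.2, 0, 0, 0.2], [0, -0.2, 0, 0, 0.2], [0, -0.2, 0, 0, 0.2], [0, -0.2, 0, 0, 0.2], [0, -0.2, -0.15, 0, 0.2], [0, -0.2, -0.3, 0, 0.2], [0, -0.2, -0.5, 0, 0.2], [0, -0.2, -0.55, 0, 0.2]]]'

```text
clock: 12.72
ee_pos: [0.5812, -0.4666, 0.3245]
tool_rot: [1.0, -0.018, 0.002, 0.002]
contact_force: [0.9, -0.4, 0.6]
width: 0.449
```

```bash
python3 -c "
from h import *
O=np.array([.575,.077]);c,s=np.cos(-.034),np.sin(-.034)
for n,x,y in (('p0',-.046,-.065),('p1',-.046,.065),('p2',.024,-.065),('p3',.024,.065)): print(n,O+[c*x-s*y,s*x+c*y])
go(.6012,.0112,.32,-.034)
s=snap('wrist','w4')
cv2.imwrite('pics/w4s.png',cv2.resize(s['pixels'],(400,250)))"
```

```text
p0 [0.52681701 0.01360127]
p1 [0.53123616 0.14352613]
p2 [0.59677656 0.01122172]
p3 [0.6011957  0.14114659]
pos [ 0.5812 -0.4666  0.3245] ang -0.036 rows [ 1.200e-02 -1.913e+00  1.800e-02 -1.000e-03] w 0.45 F [ 0.9 -0.4  0.6] t 12.7
```

View pics/w4s.png

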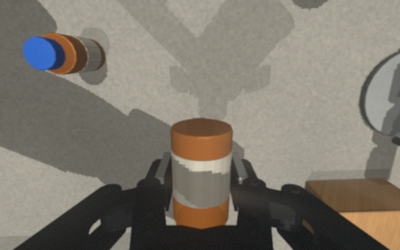

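>>> send_rows --series '[[[-0.003, -1, 0, 0, 0.2], [-0.003, -1, 0, 0, 0.2], [-0.003, -1, 0, 0, 0.2], [-0.003, -1, 0, 0, 0.2], [-0.003, -1, 0, 0, 0.2], [-0.003, -1, 0, 0, 0.2], [-0.003, -1, 0, 0, 0.2]]]'

```text
clock: 13.35
ee_pos: [0.5881, -0.2095, 0.3186]
tool_rot: [1.0, -0.016, -0.002, -0.001]
contact_force: [-0.1, -1.2, -1.6]
width: 0.444
```

>>> send_rows --series '[[[-0.003, -0.913, 0, 0, 0.2], [-0.003, -0.913, 0, 0, 0.2], [-0.003, -0.913, 0, 0, 0.2], [-0.003, -0.913, 0, 0, 0.2], [-0.003, -0.913, 0, 0, 0.2], [-0.003, -0.913, 0, 0, 0.2], [-0.003, -0.913, 0, 0, 0.2], [-0.003, -0.913, 0, 0, 0.2]]]'

```text
clock: 14.02
ee_pos: [0.5958, 0.0136, 0.3192]
tool_rot: [1.0, -0.016, -0.0, 0.0]
contact_force: [0.1, 0.6, -1.2]
width: 0.448
```

```bash
python3 -c "
from h import *
go(.5968,.0112,.232,-.034)
s=snap('wrist','w5')"
```

```text
pos [0.5958 0.0136 0.3192] ang -0.033 rows [0.004 0.009 0.349 0.001] w 0.45 F [ 0.1  0.6 -1.2] t 14.0
```

View pics/w5.png

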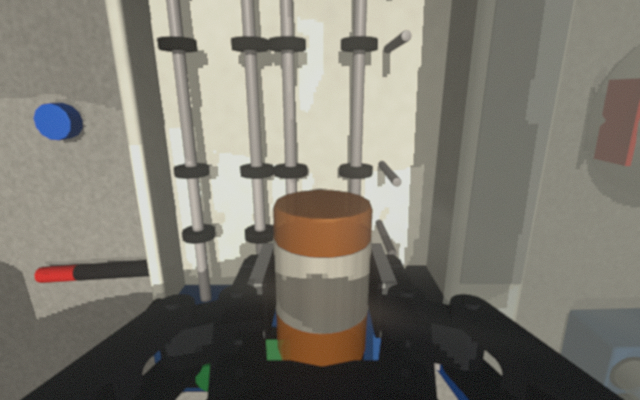

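The wrist view shows the ring rows clearly: outer-left at v=44 (u = 178, 251, 287, 359) and inner-left at v=171 (u = 192, 257, 290, 355). I'll use them to refine the roller pose.

```bash
python3 -c "
from h import *
P=[((178,44),-.069,.089),((251,44),-.023,.089),((287,44),.001,.089),((359,44),.047,.089),((192,171),-.069,.041),((257,171),-.023,.041),((290,171),.001,.041),((355,171),.047,.041),((199,234),-.069,-.041+0),((260,234),-.023,-.041)]
w=np.array([atz('w5',*p[0],.052)[:2] for p in P]); r=np.array([p[1:] for p in P])
a=r-r.mean(0); b=w-w.mean(0)
th=np.arctan2((a[:,0]*b[:,1]-a[:,1]*b[:,0]).sum(),(a*b).sum()); R=np.array([[np.cos(th),-np.sin(th)],[np.sin(th),np.cos(th)]])
O=w.mean(0)-R@r.mean(0); print('yaw',th,'O',O); print((w-(r@R.T+O)).round(4)*1000)
for n,x,y in (('p0',-.046,-.065),('p1',-.046,.065),('p2',.024,-.065),('p3',.024,.065)): print(n,O+R@[x,y])
"
```

```text
yaw -0.056547948089491276 O [0.57058746 0.01474195]
[[ -0.2  12.6]
 [  0.2  13.7]
 [ -0.9  14.3]
 [ -1.1  15.4]
 [ -0.2 -21.8]
 [ -0.4 -20.7]
 [ -1.2 -20.1]
 [ -1.3 -19. ]
 [  2.8  12.2]
 [  2.3  13.3]]
p0 [ 0.52098732 -0.04755434]
p1 [0.52833464 0.08223787]
p2 [ 0.59087544 -0.05151058]
p3 [0.59822275 0.07828162]
```

```bash
python3 -c "
from h import *
P=[((178,44),-.069,.041),((251,44),-.023,.041),((287,44),.001,.041),((359,44),.047,.041),((192,171),-.069,-.041),((257,171),-.023,-.041),((290,171),.001,-.041),((355,171),.047,-.041),((199,234),-.069,-.089),((260,234),-.023,-.089)]
w=np.array([atz('w5',*p[0],.052)[:2] for p in P]); r=np.array([p[1:] for p in P])
a=r-r.mean(0); b=w-w.mean(0)
th=np.arctan2((a[:,0]*b[:,1]-a[:,1]*b[:,0]).sum(),(a*b).sum()); R=np.array([[np.cos(th),-np.sin(th)],[np.sin(th),np.cos(th)]])
O=w.mean(0)-R@r.mean(0); print('yaw',th,'O',O); print((w-(r@R.T+O)).round(4)*1000)
for n,x,y in (('p0',-.046,-.065),('p1',-.046,.065),('p2',.024,-.065),('p3',.024,.065)): print(n,O+R@[x,y])
go(*(O+R@[.024,-.065]),.232,th)
"
```

```text
yaw -0.03328477217576684 O [0.5736741  0.07668038]
[[ 0.4  0.2]
 [ 0.8  0.2]
 [-0.3  0.2]
 [-0.6  0.3]
 [ 0.4 -0.2]
 [ 0.2 -0.2]
 [-0.6 -0.2]
 [-0.8 -0.1]
 [ 0.5 -0.1]
 [-0.1 -0. ]]
p0 [0.52553647 0.0132472 ]
p1 [0.52986269 0.1431752 ]
p2 [0.59549769 0.0109177 ]
p3 [0.59982391 0.14084569]
pos [0.5958 0.0125 0.3192] ang -0.034 rows [-0.001  0.006  0.349 -0.   ] w 0.44 F [ 0.5 -0.2 -0.5] t 14.1
```

Residuals are under 1 mm and p2 is right below the gripper. Next I'll lower the bottle and release it with the jaws partly open.

>>> send_rows --series '[[[-0.001, 0.006, 0.12, 0, 0.2], [-0.001, 0.006, 0.22, 0, 0.2], [-0.001, 0.006, 0.29, 0, 0.2], [-0.001, 0.006, 0.32, 0, 0.2], [-0.001, 0.006, 0.342, 0, 0.2], [-0.001, 0.006, 0.342, 0, 0.2]]]'

```text
clock: 14.57
ee_pos: [0.5962, 0.0095, 0.2348]
tool_rot: [1.0, -0.018, 0.0, 0.0]
contact_force: [-0.4, -3.1, 2.0]
width: 0.449
```

>>> send_rows --series '[[[0, 0, 0, 0, 0.52], [0, 0, 0, 0, 0.6], [0, 0, 0, 0, 0.6], [0, 0, 0, 0, 0.6], [0, 0, -0.1, 0, 0.6], [0, 0, -0.25, 0, 0.6], [0, 0, -0.4, 0, 0.6], [0, 0, -0.7, 0, 0.6], [0, 0.1, -0.8, 0, 0.6], [-0.1, 0.4, -0.8, 0, 0.6], [-0.4, 0.6, -0.8, 0, 0.6], [-0.4, 0.6, -0.8, 0, 0.6]]]'

```text
clock: 15.57
ee_pos: [0.5227, -0.1034, 0.4318]
tool_rot: [1.0, -0.017, 0.001, 0.0]
contact_force: [0.7, -1.0, -0.7]
width: 0.605
```

```bash
python3 -c "
from h import *
go(.5,-.30,.46,-.034)
s=snap('scene','sc3');snap('side','s4')
cv2.imwrite('pics/sc3c.png',np.hstack([cv2.resize(s['pixels'][140:330,150:430],(560,380)),cv2.resize(cv2.imread('pics/s4.png')[140:390,220:400],(240,333))[:333] if 0 else cv2.resize(cv2.imread('pics/s4.png')[200:390,280:400],(240,380))]))"
```

```text
pos [ 0.5227 -0.1034  0.4318] ang -0.034 rows [-0.064  0.789 -0.113 -0.   ] w 0.60 F [ 0.7 -1.  -0.7] t 15.6
```

View pics/sc3c.png

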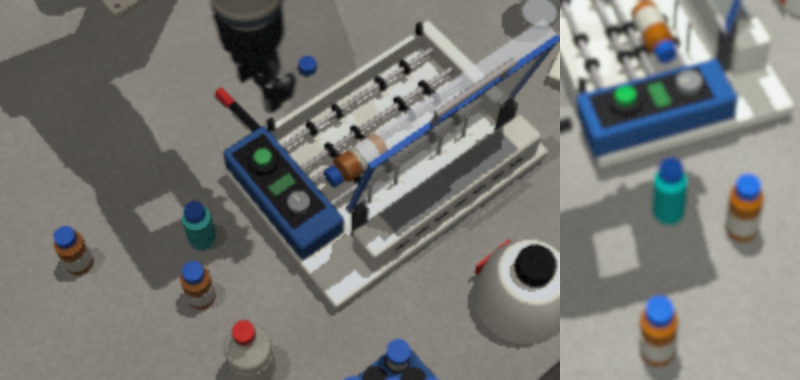

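Bottle b2 lies on place 2, and the scene view shows b1 and b3 unmoved. Next is b3 at (0.592,-0.281).

>>> send_rows --series '[[[0.301, 0.7, 0.2, 0, 0.6], [0.301, 0.7, 0.3, 0, 0.6], [0.301, 0.7, 0.4, 0, 0.6], [0.301, 0.7, 0.5, 0, 0.6], [0.301, 0.7, 0.527, 0, 0.6], [0.301, 0.7, 0.6, 0, 0.6], [0.301, 0.7, 0.68, 0, 0.6], [0.301, 0.7, 0.731, 0, 0.6], [0.301, 0.7, 0.731, 0, 0.6], [0.301, 0.7, 0.731, 0, 0.3], [0.301, 0.7, 0.731, 0, 0.1], [0.301, 0.7, 0.731, 0, 0.1], [0.301, 0.7, 0.731, 0, 0.1], [0.301, 0.7, 0.731, 0, 0.1], [0.301, 0.7, 0.731, 0, 0.1]]]'

```text
clock: 16.92
ee_pos: [0.593, -0.2799, 0.2496]
tool_rot: [1.0, -0.017, 0.001, 0.001]
contact_force: [-0.6, 0.2, 7.0]
width: 0.311
```

>>> send_rows --series '[[[0, 0.036, -0.002, 0, 0.1], [0, 0.072, -0.005, 0, 0.1], [0, 0.109, -0.004, 0, 0.1], [0, 0.145, 0.001, 0, 0.1], [0, 0.181, 0.01, 0, 0.1], [0, 0.215, 0.022, 0, 0.1], [0, 0.248, 0.038, 0, 0.1], [0, 0.279, 0.057, 0, 0.1], [0, 0.308, 0.079, 0, 0.1], [0, 0.334, 0.105, 0, 0.1], [0, 0.358, 0.133, 0, 0.1], [0, 0.379, 0.163, 0, 0.1], [0, 0.396, 0.195, 0, 0.1], [0, 0.41, 0.229, 0, 0.1], [0, 0.42, 0.264, 0, 0.1], [0, 0.42, 0.264, 0, 0.1]]]'

```text
clock: 18.25
ee_pos: [0.589, -0.3871, 0.182]
tool_rot: [1.0, -0.018, 0.002, 0.001]
contact_force: [1.0, -4.2, 6.0]
width: 0.312
```

>>> send_rows --series '[[[0, 0, 0, 0, 0.7], [0, 0, 0, 0, 0.7], [0, 0, 0, 0, 0.7], [0, -0.1, 0, 0, 0.7], [0, -0.2, 0, 0, 0.7], [0, -0.2, 0, 0, 0.7], [0, -0.2, 0, 0, 0.4], [0, -0.2, 0, 0, 0.2], [0, -0.2, 0, 0, 0.2], [0, -0.2, 0, 0, 0.2], [0, -0.2, 0, 0, 0.2], [0, -0.2, -0.15, 0, 0.2], [0, -0.2, -0.3, 0, 0.2], [0, -0.2, -0.5, 0, 0.2], [0, -0.2, -0.55, 0, 0.2], [0, -0.2, -0.55, 0, 0.2]]]'

```text
clock: 19.58
ee_pos: [0.5918, -0.3364, 0.3251]
tool_rot: [1.0, -0.018, 0.004, 0.003]
contact_force: [-0.1, -0.6, -0.6]
width: 0.447
```

```bash
python3 -c "
from h import *
go(.5998,.1408,.32,-.034)
s=snap('wrist','w6')
g=s['pixels'].astype(int); m=(g[...,2]>130)&(g[...,0]<70); m[:,:200]=0;m[:,440:]=0
ys,xs=np.where(m); print(ys.min(),ys.max(),xs.min(),xs.max(),m.sum())
g=cv2.imread('pics/w5.png').astype(int); m=(g[...,2]>130)&(g[...,0]<70); m[:,:200]=0;m[:,440:]=0
ys,xs=np.where(m); print(ys.min(),ys.max(),xs.min(),xs.max(),m.sum())"
```

```text
pos [ 0.5918 -0.3364  0.3251] ang -0.036 rows [-3.600e-02 -1.909e+00  2.000e-02 -1.000e-03] w 0.45 F [-0.1 -0.6 -0.6] t 19.6
215 364 281 368 4900
212 364 280 367 4202
```

>>> send_rows --series '[[[-0.018, -1, 0, 0, 0.2], [-0.018, -1, 0, 0, 0.2], [-0.018, -1, 0, 0, 0.2], [-0.018, -1, 0, 0, 0.2], [-0.018, -1, 0, 0, 0.2], [-0.018, -1, 0, 0, 0.2], [-0.018, -1, 0, 0, 0.2]]]'

```text
clock: 20.22
ee_pos: [0.5936, -0.079, 0.3168]
tool_rot: [1.0, -0.015, -0.002, -0.001]
contact_force: [-0.4, -0.2, -1.0]
width: 0.446
```

>>> send_rows --series '[[[-0.018, -0.909, 0, 0, 0.2], [-0.018, -0.909, 0, 0, 0.2], [-0.018, -0.909, 0, 0, 0.2], [-0.018, -0.909, 0, 0, 0.2], [-0.018, -0.909, 0, 0, 0.2], [-0.018, -0.909, 0, 0, 0.2], [-0.018, -0.909, 0, 0, 0.2], [-0.018, -0.909, 0, 0, 0.2], [-0.018, -0.909, 0, 0, 0.2]]]'

```text
clock: 20.97
ee_pos: [0.5977, 0.1415, 0.3176]
tool_rot: [1.0, -0.018, -0.001, 0.001]
contact_force: [0.9, -0.4, -1.0]
width: 0.447
```

```bash
python3 -c "
from h import *
go(.5998,.1408,.2337,-.034)"
```

```text
pos [0.5977 0.1415 0.3176] ang -0.035 rows [ 0.009  0.003  0.336 -0.001] w 0.45 F [ 0.9 -0.4 -1. ] t 21.0
```

>>> send_rows --series '[[[0.009, 0.003, 0.12, 0, 0.2], [0.009, 0.003, 0.22, 0, 0.2], [0.009, 0.003, 0.29, 0, 0.2], [0.009, 0.003, 0.315, 0, 0.2], [0.009, 0.003, 0.336, 0, 0.2], [0.009, 0.003, 0.336, 0, 0.2]]]'

```text
clock: 21.47
ee_pos: [0.6007, 0.1402, 0.235]
tool_rot: [1.0, -0.018, -0.0, 0.0]
contact_force: [-0.2, 0.2, -0.8]
width: 0.445
```

>>> send_rows --series '[[[0, 0, 0, 0, 0.52], [0, 0, 0, 0, 0.6], [0, 0, 0, 0, 0.6], [0, 0, 0, 0, 0.6], [0, 0, -0.1, 0, 0.6], [0, 0, -0.25, 0, 0.6], [0, 0, -0.4, 0, 0.6], [0, 0, -0.7, 0, 0.6], [0, 0.1, -0.8, 0, 0.6], [-0.1, 0.4, -0.8, 0, 0.6], [-0.4, 0.9, -0.8, 0, 0.6], [-0.4, 1, -0.8, 0, 0.6], [-0.4, 1, -0.8, 0, 0.6], [-0.4, 1, -0.8, 0, 0.6]]]'

```text
clock: 22.63
ee_pos: [0.5109, -0.0632, 0.4334]
tool_rot: [1.0, -0.017, 0.001, 0.0]
contact_force: [0.6, -0.3, 0.0]
width: 0.598
```

```bash
python3 -c "
from h import *
go(.443,-.384,.30,-.034)
s=snap('scene','sc4'); a=snap('side','s5')
def blobs(fn,x0,x1,y0,y1):
    g=cv2.imread('pics/'+fn+'.png')[y0:y1,x0:x1]; h=cv2.cvtColor(g,cv2.COLOR_BGR2HSV); m=cv2.inRange(h,(100,150,110),(125,255,255))
    n,l,st,c=cv2.connectedComponentsWithStats(m); return [(c[i]+[x0,y0]).round(1).tolist()+[int(st[i,4])] for i in range(1,n) if st[i,4]>20]
for f in ('sc3','sc4'): print(f,blobs(f,165,262,230,320))
for f in ('s4','s5'): print(f,blobs(f,310,415,270,365))
cv2.imwrite('pics/sc4c.png',np.hstack([cv2.resize(s['pixels'][140:330,150:430],(560,380)),cv2.resize(a['pixels'][200:390,280:400],(240,380))]))"
```

```text
pos [ 0.5109 -0.0632  0.4334] ang -0.034 rows [-0.228  1.292  0.534 -0.   ] w 0.60 F [ 0.6 -0.3  0. ] t 22.6
sc3 [[181.6, 257.5, 75], [245.9, 275.2, 77]]
sc4 [[181.6, 257.5, 75]]
s4 [[335.1, 284.9, 102], [373.7, 293.0, 100], [329.4, 354.8, 142]]
s5 [[335.2, 284.8, 109], [329.5, 355.2, 138]]
```

View pics/sc4c.png

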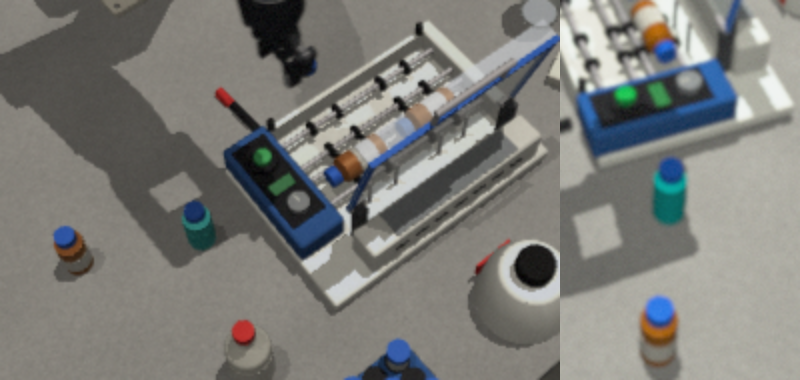

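Bottle b3 is on place 3, seen through the cover, and b1 and turquoise are unmoved. Next is b1 at about (0.441,-0.382).

>>> send_rows --series '[[[-0.118, 0.642, 0, 0, 0.6], [-0.118, 0.642, 0.1, 0, 0.6], [-0.118, 0.642, 0.2, 0, 0.6], [-0.118, 0.642, 0.2, 0, 0.6], [-0.118, 0.642, 0.2, 0, 0.6]]]'

```text
clock: 23.15
ee_pos: [0.4756, -0.2246, 0.3805]
tool_rot: [1.0, -0.019, -0.001, -0.0]
contact_force: [-1.4, 0.7, -0.2]
width: 0.597
```

```bash
python3 -c "
from h import *
go(.441,-.382,.30,-.034); s=snap('wrist','w7')
h=cv2.cvtColor(s['pixels'],cv2.COLOR_BGR2HSV); m=cv2.inRange(h,(100,150,80),(125,255,255)); n,l,st,c=cv2.connectedComponentsWithStats(m)
for i in range(1,n):
  if st[i,4]>150: print(c[i].round(),st[i],atz('w7',*c[i],.09)[:2])
print(proj('w7',(.441,-.382,.093)))"
```

```text
pos [ 0.4756 -0.2246  0.3805] ang -0.038 rows [-0.115  0.635  0.322 -0.002] w 0.60 F [-1.4  0.7 -0.2] t 23.1
[307.  22.] [299   0  15  55 421] [ 0.4681937  -0.10333389]
[536.   8.] [520   0  36  21 229] [ 0.62393244 -0.10097044]
[382. 194.] [365 179  34  32 876] [ 0.52071601 -0.22878849]
[293. 355.] [279 349  28  14 257] [ 0.44120899 -0.38012552]
[292.44267764 359.5949168 ]
```

>>> send_rows --series '[[[-0.115, 0.635, 0.1, 0, 0.6], [-0.115, 0.635, 0.2, 0, 0.6], [-0.115, 0.635, 0.3, 0, 0.6], [-0.115, 0.635, 0.322, 0, 0.6], [-0.115, 0.635, 0.4, 0, 0.6], [-0.115, 0.635, 0.48, 0, 0.6], [-0.115, 0.635, 0.526, 0, 0.6], [-0.115, 0.635, 0.526, 0, 0.6], [-0.115, 0.635, 0.526, 0, 0.3], [-0.115, 0.635, 0.526, 0, 0.1], [-0.115, 0.635, 0.526, 0, 0.1], [-0.115, 0.635, 0.526, 0, 0.1], [-0.115, 0.635, 0.526, 0, 0.1], [-0.115, 0.635, 0.526, 0, 0.1]]]'

```text
clock: 24.37
ee_pos: [0.4435, -0.3793, 0.2529]
tool_rot: [1.0, -0.017, 0.001, 0.001]
contact_force: [0.9, 0.6, 6.9]
width: 0.312
```

>>> send_rows --series '[[[0, 0.036, -0.002, 0, 0.1], [0, 0.072, -0.005, 0, 0.1], [0, 0.109, -0.004, 0, 0.1], [0, 0.145, 0.001, 0, 0.1], [0, 0.181, 0.01, 0, 0.1], [0, 0.215, 0.022, 0, 0.1], [0, 0.248, 0.038, 0, 0.1], [0, 0.279, 0.057, 0, 0.1], [0, 0.308, 0.079, 0, 0.1], [0, 0.334, 0.105, 0, 0.1], [0, 0.358, 0.133, 0, 0.1], [0, 0.379, 0.163, 0, 0.1], [0, 0.396, 0.195, 0, 0.1], [0, 0.41, 0.229, 0, 0.1], [0, 0.42, 0.264, 0, 0.1], [0, 0.42, 0.264, 0, 0.1]]]'

```text
clock: 25.7
ee_pos: [0.4394, -0.4853, 0.1857]
tool_rot: [1.0, -0.018, 0.001, 0.001]
contact_force: [1.0, -2.7, 5.5]
width: 0.308
```

>>> send_rows --series '[[[0, 0, 0, 0, 0.7], [0, 0, 0, 0, 0.7], [0, 0, 0, 0, 0.7], [0, -0.1, 0.012, 0, 0.7], [0, -0.2, 0.012, 0, 0.7], [0, -0.2, 0.012, 0, 0.7], [0, -0.2, 0.012, 0, 0.4], [0, -0.2, 0.012, 0, 0.2], [0, -0.2, 0.012, 0, 0.2], [0, -0.2, 0.012, 0, 0.2], [0, -0.2, 0.012, 0, 0.2], [0, -0.2, -0.15, 0, 0.2], [0, -0.2, -0.3, 0, 0.2], [0, -0.2, -0.5, 0, 0.2], [0, -0.2, -0.55, 0, 0.2], [0, -0.2, -0.55, 0, 0.2]]]'

```text
clock: 27.03
ee_pos: [0.442, -0.4361, 0.3286]
tool_rot: [1.0, -0.018, 0.004, 0.004]
contact_force: [0.8, -0.8, -0.7]
width: 0.447
```

```bash
python3 -c "
from h import *
go(.5255,.0132,.32,-.034)
s=snap('wrist','w8')
g=s['pixels'].astype(int); m=(g[...,2]>130)&(g[...,0]<70); m[:,:200]=0;m[:,440:]=0
ys,xs=np.where(m); print(ys.min(),ys.max(),xs.min(),xs.max(),m.sum())"
```

```text
pos [ 0.442  -0.4361  0.3286] ang -0.036 rows [ 2.690e-01 -1.808e+00  3.400e-02 -1.000e-03] w 0.45 F [ 0.8 -0.8 -0.7] t 27.0
197 364 281 367 5824
```

```bash
python3 -c "
from h import *
for f,x,y,z in (('w5',.5958,.0125,.3192),('w6',.5918,-.3364,.3251),('w8',.442,-.4361,.3286)):
  for dz in (.158,.161,.166): print(f,dz,[proj(f,(x,y+.035+o,z-dz+.02)).round(0).tolist() for o in (0,.003,.006,.009)])
cv2.imwrite('pics/w8c.png',np.hstack([cv2.imread('pics/w8.png')[150:,180:460],cv2.imread('pics/w6.png')[150:,180:460]]))"
```

```text
w5 0.158 [[323.0, 217.0], [322.0, 208.0], [322.0, 200.0], [322.0, 191.0]]
w5 0.161 [[322.0, 214.0], [322.0, 206.0], [322.0, 197.0], [322.0, 189.0]]
w5 0.166 [[322.0, 209.0], [322.0, 201.0], [322.0, 193.0], [322.0, 185.0]]
w6 0.158 [[318.0, 212.0], [318.0, 204.0], [318.0, 195.0], [317.0, 186.0]]
w6 0.161 [[318.0, 209.0], [318.0, 201.0], [318.0, 192.0], [317.0, 184.0]]
w6 0.166 [[318.0, 205.0], [318.0, 197.0], [318.0, 188.0], [317.0, 180.0]]
w8 0.158 [[319.0, 212.0], [318.0, 203.0], [318.0, 194.0], [318.0, 185.0]]
w8 0.161 [[319.0, 209.0], [318.0, 200.0], [318.0, 192.0], [318.0, 183.0]]
w8 0.166 [[319.0, 204.0], [318.0, 196.0], [318.0, 188.0], [318.0, 179.0]]
```

View pics/w8c.png

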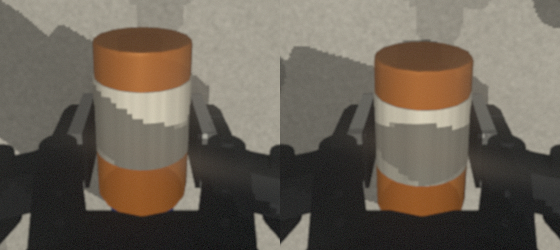

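b1 sits about 5 mm farther forward in the grip than the others, so I'll place it 5 mm back in y.

>>> send_rows --series '[[[0.135, -0.9, 0, 0, 0.2], [0.135, -0.9, 0, 0, 0.2], [0.135, -0.9, 0, 0, 0.2], [0.135, -0.9, 0, 0, 0.2], [0.135, -0.9, 0, 0, 0.2], [0.135, -0.9, 0, 0, 0.2], [0.135, -0.9, 0, 0, 0.2]]]'

```text
clock: 27.67
ee_pos: [0.4821, -0.2068, 0.3209]
tool_rot: [1.0, -0.016, -0.002, -0.001]
contact_force: [-1.0, 0.2, -2.0]
width: 0.447
```

>>> send_rows --series '[[[0.135, -0.887, 0, 0, 0.2], [0.135, -0.887, 0, 0, 0.2], [0.135, -0.887, 0, 0, 0.2], [0.135, -0.887, 0, 0, 0.2], [0.135, -0.887, 0, 0, 0.2], [0.135, -0.887, 0, 0, 0.2], [0.135, -0.887, 0, 0, 0.2], [0.135, -0.887, 0, 0, 0.2], [0.135, -0.887, 0, 0, 0.2]]]'

```text
clock: 28.42
ee_pos: [0.5237, 0.009, 0.3218]
tool_rot: [1.0, -0.018, -0.001, 0.0]
contact_force: [-0.4, -0.7, -0.2]
width: 0.445
```

```bash
python3 -c "
from h import *
go(.5255,.008,.2357,-.034)"
```

```text
pos [0.5237 0.009  0.3218] ang -0.036 rows [ 0.007  0.004  0.344 -0.001] w 0.45 F [-0.4 -0.7 -0.2] t 28.4
```

>>> send_rows --series '[[[0.007, 0.004, 0.12, 0, 0.2], [0.007, 0.004, 0.22, 0, 0.2], [0.007, 0.004, 0.29, 0, 0.2], [0.007, 0.004, 0.325, 0, 0.2], [0.007, 0.004, 0.344, 0, 0.2], [0.007, 0.004, 0.344, 0, 0.2]]]'

```text
clock: 28.92
ee_pos: [0.5259, 0.008, 0.2364]
tool_rot: [1.0, -0.018, -0.0, 0.0]
contact_force: [0.4, 0.3, -0.9]
width: 0.448
```

>>> send_rows --series '[[[0, 0, 0, 0, 0.52], [0, 0, 0, 0, 0.58], [0, 0, 0, 0, 0.58], [0, 0, 0, 0, 0.58], [0, 0, -0.1, 0, 0.58], [0, 0, -0.25, 0, 0.58], [0, 0, -0.4, 0, 0.58], [0, 0, -0.7, 0, 0.5], [-0.2, -0.1, -0.9, 0, 0.3], [-0.2, -0.1, -0.95, 0, 0.3], [-0.2, -0.1, -0.95, 0, 0.3], [-0.2, -0.1, -0.95, 0, 0.3]]]'

```text
clock: 29.92
ee_pos: [0.4756, 0.0367, 0.4801]
tool_rot: [1.0, -0.017, 0.005, -0.0]
contact_force: [0.2, -0.4, -0.1]
width: 0.298
```

```bash
python3 -c "
from h import *
go(.7215,.0719,.4907,-.034); snap('wrist','w9'); snap('side','s6')
P={'p0':(.5255,.0132),'p2':(.5955,.0109),'p3':(.5998,.1408)}
for k,(x,y) in P.items():
  print(k,proj('w9',(x,y,.092)).round(),'side',proj('s6',(x,y,.092)).round())"
```

```text
pos [0.4756 0.0367 0.4801] ang -0.034 rows [ 0.978 -0.174 -0.042  0.   ] w 0.30 F [ 0.2 -0.4 -0.1] t 29.9
p0 [367. 186.] side [300. 213.]
p2 [431. 186.] side [325. 207.]
p3 [443.  57.] side [309. 177.]
```

View pics/w9.png

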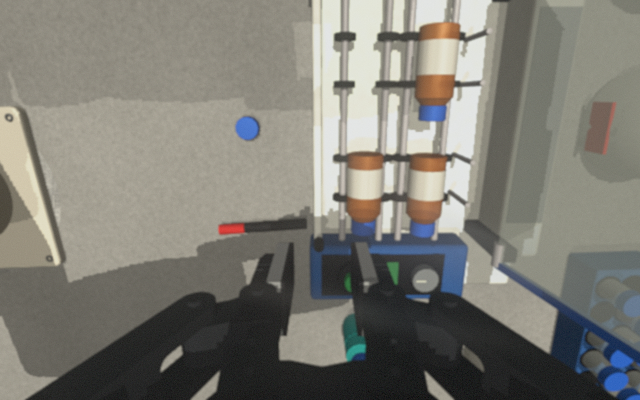

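All three bottles lie centred on their rings (p0 at (365,186), p2 at (428,187), p3 at (439,62)). Next I'll close the cover.

>>> send_rows --series '[[[0, 0, -0.15, 0, 0.3], [0.05, 0, -0.26, 0, 0.3], [0.2, -0.1, -0.26, 0, 0.3], [0.4, -0.15, -0.26, 0, 0.3], [0.6, -0.184, -0.26, 0, 0.3], [0.8, -0.184, -0.26, 0, 0.3], [0.974, -0.184, -0.26, 0, 0.3], [0.974, -0.184, -0.26, 0, 0.3], [0.974, -0.184, -0.26, 0, 0.3], [0.974, -0.184, -0.26, 0, 0.3]]]'

```text
clock: 30.85
ee_pos: [0.7232, 0.0728, 0.5349]
tool_rot: [1.0, -0.018, -0.003, 0.0]
contact_force: [-0.2, -0.3, 0.4]
width: 0.294
```

```bash
python3 -c "
from h import *
go(.7205,.0745,.490,-.034)"
```

```text
pos [0.7232 0.0728 0.5349] ang -0.036 rows [-0.011 -0.006  0.18  -0.001] w 0.29 F [-0.2 -0.3  0.4] t 30.9
```

>>> send_rows --series '[[[-0.011, -0.006, 0.06, 0, 0.3], [-0.011, -0.006, 0.12, 0, 0.3], [-0.011, -0.006, 0.18, 0, 0.3], [-0.011, -0.006, 0.18, 0, 0.3], [-0.011, -0.006, 0.18, 0, 0.3]]]'

```text
clock: 31.27
ee_pos: [0.718, 0.0747, 0.493]
tool_rot: [1.0, -0.018, -0.002, 0.0]
contact_force: [0.6, -0.1, 0.3]
width: 0.299
```

Close on the bar, then bring it back with the reverse arc.

>>> send_rows --series '[[[0.01, 0, 0.01, 0, 0.2], [0.01, 0, 0.01, 0, 0], [0.01, 0, 0.01, 0, 0], [0.01, 0, 0.01, 0, 0], [0.01, 0, 0.01, 0, 0]]]'

```text
clock: 31.68
ee_pos: [0.7207, 0.0748, 0.4928]
tool_rot: [1.0, -0.017, -0.001, 0.0]
contact_force: [-6.0, 0.0, 1.7]
width: 0.091
```

```bash
python3 -c "
from h import *
s=bot.get_state(); p=s['ee_pos']; go(*p)
print(np.hypot(.670-p[0],p[2]-.27),np.arctan2(p[2]-.27,.67-p[0]))
A=1.79
for a in np.r_[1.77,1.74,1.70:1.0:-.05]: print('[%.3f, 0, %.3f, 0, 0],'%(.896*(np.cos(A)-np.cos(a)),-.896*(np.sin(a)-np.sin(A))),end='')
"
```

```text
pos [0.7207 0.0748 0.4928] ang -0.035 rows [ 0.     0.    -0.     0.001] w 0.09 F [-6.   0.   1.7] t 31.7
0.22845458038968436 1.7943699954961227
[-0.018, 0, -0.004, 0, 0],[-0.044, 0, -0.009, 0, 0],[-0.079, 0, -0.014, 0, 0],[-0.124, 0, -0.019, 0, 0],[-0.169, 0, -0.021, 0, 0],[-0.213, 0, -0.021, 0, 0],[-0.258, 0, -0.019, 0, 0],[-0.303, 0, -0.015, 0, 0],[-0.347, 0, -0.008, 0, 0],[-0.391, 0, 0.000, 0, 0],[-0.435, 0, 0.011, 0, 0],[-0.477, 0, 0.024, 0, 0],[-0.520, 0, 0.039, 0, 0],[-0.561, 0, 0.057, 0, 0],[-0.601, 0, 0.076, 0, 0],[-0.641, 0, 0.097, 0, 0],
```

>>> send_rows --series '[[[-0.018, 0, -0.004, 0, 0], [-0.044, 0, -0.009, 0, 0], [-0.079, 0, -0.014, 0, 0], [-0.124, 0, -0.019, 0, 0], [-0.169, 0, -0.021, 0, 0], [-0.213, 0, -0.021, 0, 0], [-0.258, 0, -0.019, 0, 0], [-0.303, 0, -0.015, 0, 0], [-0.347, 0, -0.008, 0, 0], [-0.391, 0, 0, 0, 0], [-0.435, 0, 0.011, 0, 0], [-0.477, 0, 0.024, 0, 0], [-0.52, 0, 0.039, 0, 0], [-0.561, 0, 0.057, 0, 0], [-0.601, 0, 0.076, 0, 0], [-0.641, 0, 0.097, 0, 0]]]'

```text
clock: 33.02
ee_pos: [0.56, 0.08, 0.4689]
tool_rot: [1.0, -0.017, 0.001, 0.0]
contact_force: [-1.6, -2.0, 2.6]
width: 0.087
```

```bash
python3 -c "
from h import *
s=bot.get_state(); p=s['ee_pos']; go(*p)
print(np.hypot(.670-p[0],p[2]-.27),np.arctan2(p[2]-.27,.67-p[0]))
A=1.05
for a in np.r_[1.0:.14:-.05]: print('[%.3f, 0, %.3f, 0, 0],'%(.896*(np.cos(A)-np.cos(a)),-.896*(np.sin(a)-np.sin(A))),end='')
"
```

```text
pos [0.56   0.08   0.4689] ang -0.035 rows [ 0.     0.    -0.     0.001] w 0.09 F [-1.6 -2.   2.6] t 33.0
0.227298142328305 1.0657015204406375
[-0.038, 0, 0.023, 0, 0],[-0.075, 0, 0.048, 0, 0],[-0.111, 0, 0.075, 0, 0],[-0.146, 0, 0.104, 0, 0],[-0.178, 0, 0.134, 0, 0],[-0.210, 0, 0.166, 0, 0],[-0.239, 0, 0.200, 0, 0],[-0.267, 0, 0.235, 0, 0],[-0.294, 0, 0.271, 0, 0],[-0.318, 0, 0.309, 0, 0],[-0.340, 0, 0.348, 0, 0],[-0.361, 0, 0.387, 0, 0],[-0.379, 0, 0.428, 0, 0],[-0.396, 0, 0.470, 0, 0],[-0.410, 0, 0.512, 0, 0],[-0.422, 0, 0.556, 0, 0],[-0.432, 0, 0.599, 0, 0],[-0.440, 0, 0.643, 0, 0],
```

>>> send_rows --series '[[[-0.038, 0, 0.023, 0, 0], [-0.075, 0, 0.048, 0, 0], [-0.111, 0, 0.075, 0, 0], [-0.146, 0, 0.104, 0, 0], [-0.178, 0, 0.134, 0, 0], [-0.21, 0, 0.166, 0, 0], [-0.239, 0, 0.2, 0, 0], [-0.267, 0, 0.235, 0, 0], [-0.294, 0, 0.271, 0, 0], [-0.318, 0, 0.309, 0, 0], [-0.34, 0, 0.348, 0, 0], [-0.361, 0, 0.387, 0, 0], [-0.379, 0, 0.428, 0, 0], [-0.396, 0, 0.47, 0, 0], [-0.41, 0, 0.512, 0, 0], [-0.422, 0, 0.556, 0, 0], [-0.432, 0, 0.599, 0, 0], [-0.44, 0, 0.643, 0, 0]]]'

```text
clock: 34.52
ee_pos: [0.4492, 0.0837, 0.3059]
tool_rot: [1.0, -0.017, -0.002, 0.001]
contact_force: [-4.1, -4.7, 0.1]
width: 0.091
```

```bash
python3 -c "
from h import *
s=bot.get_state(); p=s['ee_pos']; go(*p)
print(np.hypot(.670-p[0],p[2]-.27),np.arctan2(p[2]-.27,.67-p[0]))
"
```

```text
pos [0.4492 0.0837 0.3059] ang -0.035 rows [ 0.     0.    -0.     0.001] w 0.09 F [-4.1 -4.7  0.1] t 34.5
0.22369028906795455 0.16125345507992211
```

>>> send_rows --series '[[[-0.003, 0, 0.025, 0, 0], [-0.005, 0, 0.045, 0, 0], [-0.007, 0, 0.065, 0, 0], [-0.009, 0, 0.08, 0, 0], [-0.01, 0, 0.095, 0, 0], [-0.011, 0, 0.11, 0, 0], [-0.012, 0, 0.125, 0, 0], [-0.012, 0, 0.14, 0, 0], [-0.012, 0, 0.14, 0, 0]]]'

```text
clock: 35.27
ee_pos: [0.4463, 0.0838, 0.2708]
tool_rot: [1.0, -0.017, -0.002, 0.001]
contact_force: [-3.6, -5.0, -1.0]
width: 0.086
```

>>> send_rows --series '[[[0, 0, 0.01, 0, 0], [0, 0, 0.016, 0, 0], [0, 0, 0.016, 0, 0]]]'

```text
clock: 35.52
ee_pos: [0.4464, 0.0838, 0.2683]
tool_rot: [1.0, -0.017, -0.002, 0.001]
contact_force: [-10.2, -5.5, 15.0]
width: 0.093
```

The buffers took the lip at 15 N, so the cover is shut. Release the bar, rise and head for the button with the fingers closed.

>>> send_rows --series '[[[0, 0, 0, 0, 0.2], [0, 0, 0, 0, 0.3], [0, 0, 0, 0, 0.3], [0, 0, -0.1, 0, 0.3], [0, 0, -0.25, 0, 0.3], [0, 0, -0.4, 0, 0.2], [0.1, 0.15, -0.4, 0, 0], [0.26, 0.3, -0.4, 0, 0], [0.26, 0.4, -0.4, 0, 0], [0.26, 0.4, -0.4, 0, 0], [0.26, 0.4, -0.4, 0, 0]]]'

```text
clock: 36.43
ee_pos: [0.5101, -0.0194, 0.3677]
tool_rot: [1.0, -0.019, 0.0, -0.0]
contact_force: [-0.2, 0.3, -0.2]
width: -0.0
```

```bash
python3 -c "
from h import *
go(.513,-.106,.30,-.034)
for n,z in (('wrist',.0),('scene',0),('side',0)):
  s=snap(n,n+'B'); h=cv2.cvtColor(s['pixels'],cv2.COLOR_BGR2HSV); m=cv2.inRange(h,(45,150,90),(75,255,255)); k,l,st,c=cv2.connectedComponentsWithStats(m)
  for i in range(1,k):
    if st[i,4]>25: print(n,c[i].round(1),st[i],[atz(n+'B',*c[i],z)[:2].round(4) for z in (.075,.082,.088)])
print([proj('wristB',(.513,-.106,z)) for z in (.075,.085)])"
```

```text
pos [ 0.5101 -0.0194  0.3677] ang -0.038 rows [ 0.025  0.346  0.271 -0.002] w -0.00 F [-0.2  0.3 -0.2] t 36.4
side [312.3 247.4] [308 244  10   8  67] [array([ 0.5174, -0.0954]), array([ 0.5152, -0.101 ]), array([ 0.5134, -0.1058])]
[array([330.17469621, 286.66165146]), array([330.46468537, 293.07573091])]
```

>>> send_rows --series '[[[-0.26, -0.15, 0, 0, 0], [-0.26, -0.15, 0, 0, 0], [-0.26, -0.15, 0, 0, 0], [-0.26, -0.15, 0, 0, 0]]]'

```text
clock: 36.92
ee_pos: [0.4444, 0.0235, 0.3677]
tool_rot: [1.0, -0.016, -0.0, -0.0]
contact_force: [0.9, -0.1, 0.4]
width: -0.001
```

```bash
python3 -c "
from h import *
go(.513,-.106,.30,-.034)
for n in ('wrist','scene','side'):
  s=snap(n,n+'C'); h=cv2.cvtColor(s['pixels'],cv2.COLOR_BGR2HSV); m=cv2.inRange(h,(45,120,70),(80,255,255)); k,l,st,c=cv2.connectedComponentsWithStats(m)
  for i in range(1,k):
    if st[i,4]>25: print(n,c[i].round(1),st[i],[atz(n+'C',*c[i],z)[:2].round(4) for z in (.075,.082,.088)])
"
```

```text
pos [0.4444 0.0235 0.3677] ang -0.032 rows [0.291 0.509 0.271 0.001] w -0.00 F [ 0.9 -0.1  0.4] t 36.9
scene [280.9 217.5] [277 214   9   8  61] [array([ 0.5071, -0.1003]), array([ 0.5105, -0.1023]), array([ 0.5135, -0.104 ])]
side [329.  246.6] [324 241  11  12  84] [array([ 0.5573, -0.108 ]), array([ 0.5548, -0.1135]), array([ 0.5527, -0.1182])]
side [312.4 247.3] [307 243  12  10 101] [array([ 0.5178, -0.0952]), array([ 0.5156, -0.1008]), array([ 0.5138, -0.1055])]
```

>>> send_rows --series '[[[0.287, 0.503, 0, 0, 0], [0.287, 0.503, 0, 0, 0], [0.287, 0.503, 0, 0, 0], [0.287, 0.503, 0.1, 0, 0], [0.287, 0.503, 0.25, 0, 0], [0.287, 0.503, 0.33, 0, 0], [0.287, 0.503, 0.37, 0, 0], [0.287, 0.503, 0.37, 0, 0]]]'

```text
clock: 37.73
ee_pos: [0.5131, -0.1066, 0.273]
tool_rot: [1.0, -0.018, -0.002, -0.0]
contact_force: [0.8, 0.5, 0.2]
width: 0.001
```

```bash
python3 -c "
from h import *
go(.512,-.1045,.264,-.034)
s=snap('side','s7')
cv2.imwrite('pics/s7c.png',cv2.resize(s['pixels'][190:290,260:400],None,fx=5,fy=5,interpolation=cv2.INTER_CUBIC))"
```

```text
pos [ 0.5131 -0.1066  0.273 ] ang -0.036 rows [-0.005 -0.008  0.036 -0.001] w 0.00 F [0.8 0.5 0.2] t 37.7
```

View pics/s7c.png

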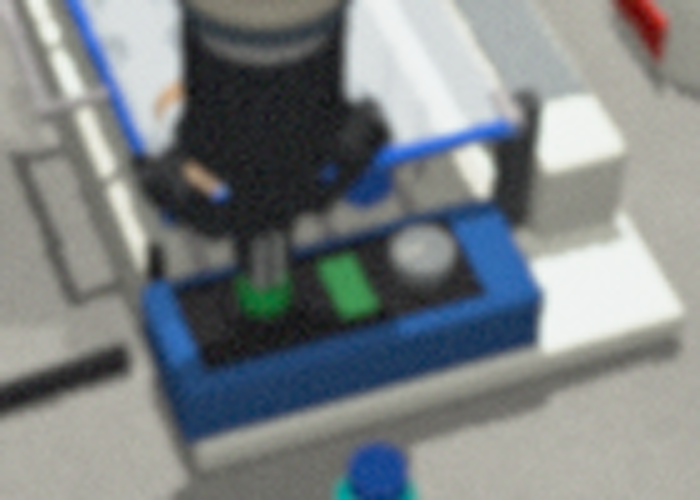

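The closed fingertips are directly over the green button at (265,290) in the crop, and the cover is down. Pressing in small steps.

>>> send_rows --series '[[[-0.003, -0.005, 0.012, 0, 0], [-0.003, -0.005, 0.024, 0, 0], [-0.003, -0.005, 0.036, 0, 0], [-0.003, -0.005, 0.044, 0, 0], [-0.003, -0.005, 0.044, 0, 0]]]'

```text
clock: 38.2
ee_pos: [0.513, -0.1049, 0.2646]
tool_rot: [1.0, -0.017, 0.001, 0.0]
contact_force: [0.8, -0.3, 0.9]
width: -0.001
```

>>> send_rows --series '[[[0, 0, 0.012, 0, 0], [0, 0, 0.02, 0, 0], [0, 0, 0.02, 0, 0]]]'

```text
clock: 38.45
ee_pos: [0.513, -0.105, 0.2595]
tool_rot: [1.0, -0.018, 0.001, 0.0]
contact_force: [0.9, 1.6, 4.2]
width: -0.001
```

>>> send_rows --series '[[[0, 0, 0.012, 0, 0], [0, 0, 0.02, 0, 0], [0, 0, 0.02, 0, 0]]]'

```text
clock: 38.7
ee_pos: [0.5133, -0.1051, 0.2585]
tool_rot: [1.0, -0.018, 0.001, 0.0]
contact_force: [-13.4, 4.6, 51.5]
width: 0.001
```

The force rose from 4 N at the spring to a hard stop, so the button is fully in. Let it go and back away.

>>> send_rows --series '[[[0, 0, -0.03, 0, 0], [0, 0, -0.15, 0, 0], [0, 0, -0.3, 0, 0], [0, 0.1, -0.5, 0, 0], [-0.2, 0.2, -0.5, 0, 0], [-0.4, 0.3, -0.5, 0, 0], [-0.4, 0.3, -0.5, 0, 0], [-0.4, 0.3, -0.5, 0, 0], [-0.4, 0.3, -0.5, 0, 0]]]'

```text
clock: 39.45
ee_pos: [0.4088, -0.1771, 0.3794]
tool_rot: [1.0, -0.019, 0.0, 0.0]
contact_force: [0.0, 0.9, 0.9]
width: -0.001
```

```bash
python3 -c "
from h import *
go(.4,-.2,.38,-.034)
s=snap('scene','sc9');a=snap('side','s9')
cv2.imwrite('pics/end.png',np.hstack([cv2.resize(s['pixels'][140:300,230:430],(400,320)),cv2.resize(a['pixels'][140:300,230:430],(400,320))]))"
```

```text
pos [ 0.4088 -0.1771  0.3794] ang -0.038 rows [-0.032  0.093 -0.002 -0.002] w -0.00 F [0.  0.9 0.9] t 39.5
```

```bash
python3 -c "
from h import *
def bl(f,x0,x1,y0,y1,lo,hi):
    h=cv2.cvtColor(cv2.imread('pics/'+f+'.png')[y0:y1,x0:x1],cv2.COLOR_BGR2HSV); return cv2.inRange(h,lo,hi)>0
for a,b,box in (('scene0','sc9',(282,410,143,250)),('side0','s9',(258,370,145,235))):
    A,B=[bl(f,*box,(100,120,60),(125,255,255)) for f in (a,b)]; print('trim',A.sum(),B.sum(),(A&B).sum())
for f in ('side0','s9'):
    ys,xs=np.where(bl(f,300,322,235,260,(45,120,70),(80,255,255))); print('button',xs.mean(),ys.mean(),len(xs))
for f in ('s9','sc9'):
    print('amber', [ (c.round(),int(s[4])) for s,c in zip(*cv2.connectedComponentsWithStats(bl(f,225,430,140,300,(5,120,60),(20,255,255)).astype(np.uint8))[2:]) if 15<s[4]<5000])
print(bot.hand_in())"
```

```text
trim 708 683 671
trim 504 394 283
button 12.313725490196079 12.264705882352942 102
button 12.330097087378642 12.281553398058252 103
amber []
amber []
the job is handed in; nothing more can be done
None
```

The bottle roller is loaded with all three amber bottles that were on the bench, its cover is shut, the start button has been pressed, and the job is handed in. It took about 40 s of the 210 s.

- **Cover opening:** I lifted it by the handle along its arc and eased it onto the open stop at 1.80 rad, where it stayed by itself.
- **Bottles:** I tipped each one over by its cap, re-gripped it by the body and laid it along the shafts. They are on the front-right, back-right and back-left places. The last wrist view, taken before closing the cover, showed all three centred on their rings. The fourth bottle was absent.
- **Cover closing:** I lowered it slowly until the buffers pushed back with about 15 N.
- **Start button:** Pressing met the spring at about 4 N, then a hard stop at about 51 N on the wrist. After I let go, the button's image matched the one from the start.

**Final checks:**
- The blue trim overlapped its original shut outline almost fully in the scene camera: 671 of 708 pixels.
- In the side camera only 283 of the original 504 trim pixels overlapped. I had used all 16 picture views, so I couldn't look at why. The blue bottle caps now under the cover may be confusing that count.
- A final colour search for the amber bottles under the cover found nothing in either camera. The tinted cover may be hiding their colour, so this neither confirms nor contradicts the earlier view.
- Nothing I saw showed the other bench items moved, but I did not run a final check on them.

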